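# Fit the divider into the sorting tray and tare the scale

## Robot

A 6-joint arm with a two-finger parallel gripper is mounted at the origin on the work surface. World frame = base frame: x ahead of the robot, y to its left, z up, the work surface at z = 0. Lengths are in m, angles in rad, forces in N, time in s.
With the tool pointing down it reaches from about 0.35 to 0.775 m from the base axis. Payload 5.5 kg.
Tool frame: the origin (TCP) lies between the finger pads; the fingertips stand 11 mm ahead of it and the grasp point (between the pads) lies 8 mm behind it (tips_ahead is the distance from the TCP to the fingertips, in m); z points along the fingers, y is the line along which they close (so a half turn about z gives the same grasp; the last joint's range is limited). The gripper opens to 85 mm and grips with 20 to 120 N. Pads are 22 mm wide; open, the fingers measure 114 mm over their backs; the gripper's body (76 mm by 85 mm) begins 54 mm behind the grasp point. The pads swing forward as they close: fully open they stand 13 mm farther back than shut.
Start: joints at [1.184, 0.313, 0.046, 1.304, 0, 1.431], TCP at [0.14, 0.558, 0.242] pointing down, gripper open.
Joint ranges: [-2.76, 2.76], [-0.86, 1.69], [-1.03, 1.26], [-2.2, 2.34], [-1.47, 1.5], [-3.14, 3.14]. Speed limits (rad/s): [2.57, 2.57, 3.14, 3.14, 3.14, 3.14].

## Interface

Orientations are given as a unit quaternion [w, x, y, z].
In Python, from workcell import * gives the robot as it stands. The module is installed in compiled form; this text tells all that it offers.
- The arm moves only by the tool jog_arm, never from a script. Its argument "moves" is a list of rows, each an object with "fingers": the closure, from 0 (fully open) to 1 (shut); "slide": the shift along the tool's x, y, z in mm, a list of three; "angular": the turn, a rotation vector about the tool's x, y, z in degrees, a list of three. A call has 1 to 10 rows; each row is the pose to reach, as a shift and turn from the pose commanded when the call began, along the tool's axes at that moment; what a row does not reach only later rows make up. A row lasts 1/12 s, in which the tool goes at most 41.7 mm and 7.16 degrees, less where a joint would pass 70% of its speed; a pose out of reach is approached as far as the arm can. A call with a gripper value outside its range is refused whole. The fingers move at their own pace and stop on an object; "squeeze" is the grip in N (left out, the last holds). Time passes only in rows, so rows that repeat a pose let the fingers close. It gives the time, the measured TCP pose, the force, the opening and the grip force at its end, in the units of the state.
- get_state(): the state, without advancing time (a new reading comes with each control period).
- read_camera(name): name is "scene" or "top" or "wrist"; returns a dict with "color" (480x640x3 uint8, red, green, blue), "fovy" (degrees; the focal length in pixels is half the picture's height over the tangent of half this angle, whatever the lens; pixels are square), "cx", "cy" (the principal point, pixels), "D" ([k1, k2, p1, p2, k3] as OpenCV has them; the pictures are not rectified), "world_from_camera" (4x4, takes a point from camera to world coordinates); the wrist camera has in their place "tool_from_camera" (4x4, takes a point from camera to tool coordinates, whose origin is the TCP and whose axes are the flange's). Camera axes: x right, y down, z forward; pixel columns grow to the right and rows downward; lengths in m; the calibration is good to about 2 mm. A picture is of the moment at which its call begins: read the wrist's pose just before it. There is no depth.
- hand_in(): hands the job in; it is judged then, once.
Trained networks look in a picture, given as the dict that the camera call returned (one of the last four; its "shot" number tells which), for a name from the list of things; names that differ only in an ending like _2 or _b are one class to them, and where a whole thing is asked for, a point or a joint stands for the part that bears it (a point fixed in the world has none). Each returns a list of dicts, best first, with "p" (0 to 1); they miss things now and then, are a little off and sometimes report something else, mostly with a low value. They report only what shows in the picture. A call takes as long as a camera call. They do not tell look-alikes from the thing itself.
- look_for(target, picture): "point" ([column, row] in pixels, amid what is visible of it).
- tip_of(target, picture): "point" ([column, row] in pixels: a listed point, or the origin of a listed thing).
The state is a dict: "clock": time; "joint_pos": joint angles; "qvel": joint speeds; "tau": joint torques, N m; "tcp_pos": TCP position; "orientation": TCP orientation; "wrist_force": force on the tool from outside, world axes, zero at the start; "ft_torque": the same for the moment, N m; "finger_gap": finger opening in m; "grip_force": force on a finger pad.
Only numpy, scipy, OpenCV 4.12 (cv2) and the standard library are available. Lean on these libraries where they do the work, as an engineer would, in place of code of your own. Each camera call takes 0.05 s, during which the arm holds its last target. There are 200 camera calls.

## Task

Get the scale ready for weighing fossil fragments: take the longer divider, the one with seven teeth, and set it lengthwise down the middle of the sorting tray on the scale so that every slot goes over its own cross wall, then push it down past the end catches until it is fully home on the tray floor. Let go of it, and then tare the scale: press the round key fully down and release it. Leave the shorter divider and everything else on the bench where it is.

Things in the scene. Friction and masses are not known exactly. Their poses are not given: they have to be found in the camera images.
- divider: Longer of two white plastic egg-crate dividers, 120 g, stands upright on the bench. Strip 4 mm thick (own x), 230 mm long (own y), web top 40 mm high; same both ways round. Origin: middle of its underside, z up. Six slots 6 mm wide, 18 mm high, open below, at y = -85, -51, -17, 17, 51, 85 mm, leave seven round-tipped teeth. End plates 30 mm wide, 40 mm high, each with a bead 2.5 mm proud.
- tab_top (a point): Centre of the top of the longer divider's thumb tab, 70 mm above the divider's origin. The tab rises from the middle of the web (40 mm high) and is 10 mm thick (x), 44 mm long (y), 30 mm tall. Grip it across its thickness, or press on its top.
- tray_floor (a point): Centre of the inside floor of the white sorting tray fixed on the scale's steel platter, 58 mm above the bench; z up, y along the tray, x across it, away from the console. Inside 150 (x) by 240 mm (y), outer walls 45 mm high. The scale does not move. Divider home: its origin is at this point, its y along this y, either way round.
- notch (a point): Point 36 mm above the tray floor's centre, level with the tops of the six cross walls: 3 mm thick, at y = -85, -51, -17, 17, 51, 85 mm from it. Each has at x = 0 a notch for the divider: 7 mm wide, 18 mm deep, mouth bevelled to 12 mm. The divider has 1.5 mm of play each way in x and y once its slots straddle the walls; they meet when it is 18 mm above home.
- catch (a point): Tip of the round sprung catch in the middle of one end wall of the tray, 24.5 mm above its floor (the other end has the same). The catches meet the divider's beads and hold it about 10 mm short of home, its teeth already in place; a downward push of about 5 to 9 N on its tab snaps it past, and it stays home.
- tare_top (a point): Centre of the top of the round tare key, 28 mm across, a grey spring push button in a black housing on the scale's console (the low part on the tray's -x side). Presses straight down; the point moves with it. The console's two small flat rectangular keys and its display do nothing.
- tare (a joint): Travel of the tare key, m: 0 = up, 0.006 = fully down (takes about 5 N); springs back up when released.
- spare: The other, shorter divider, same white plastic, make and height but 176 mm long with three slots and four wide teeth, for another tray. Stands upright on the bench near the longer one, on either side of it. Origin: middle of its underside, y along its length.
- vertebra: Brown fossil vertebra, about 145 by 150 by 58 mm, lying on the bench beyond the dividers. Origin under its round body.
- rib: Piece of fossil rib, about 95 mm long and 22 mm thick, on the bench near the robot. Origin under its middle.
- brush: Flat paint brush, 135 mm long, 12 mm thick, lying to the left of the dividers. Origin under its ferrule end.
- bottle: White plastic bottle, 60 mm in diameter, 160 mm high, standing to the right of the scale. Origin under its middle.
- rock: Grey lump of rock, about 90 by 65 by 48 mm, on the bench to the right of the scale. Origin under its middle.
- specimen_box: Small open cardboard box with two bone chips, 85 by 65 by 30 mm, on the bench near the robot on the right. Origin under its middle.
Mind the look-alikes: they are no part of the job. What is shaped like the divider but yellow is not meant.

How it is judged:
By the outcome, as a careful person would: the job done as asked, in the order asked, and still so for the second after the job is handed in, with the robot touching nothing.
It also fails if it takes over 56 s, if anything falls off the work surface, if the arm or the gripper's body presses on something with over 40 N, if the wrist force passes 120 N, or if a joint passes its speed limit or range.

## Working session

There is one attempt and no reset: what is moved stays moved. The work goes in short steps, Python scripts to look and compute and a tool call to move; the robot and the scene stay as the last step left them, time stands still between calls to the robot, and variables do not carry over. Pictures are saved under pics/ and viewed, at most 10 in all, crops included, and the job is handed in when it is done.

Besides the shell and the picture viewer there is one more tool, called after "Call:" as a command line: name --argument value ..., lists and objects as JSON in quotes. jog_arm: Moves the arm, as the interface text tells. Its arguments: {"type":"object","properties":{"moves":{"type":"array","items":{"type":"object","properties":{"fingers":{"type":"number"},"slide":{"type":"array","items":{"type":"number"}},"angular":{"type":"array","items":{"type":"number"}}}}},"squeeze":{"type":"number"}},"required":["moves"]}

```bash
mkdir -p pics
cat > h.py <<'E'
from workcell import *
import numpy as np, cv2
from scipy.spatial.transform import Rotation as R
def K(c):
    f=240/np.tan(np.radians(c["fovy"])/2); return np.array([[f,0,c["cx"]],[0,f,c["cy"]],[0,0,1.]])
def T_tool(s):
    w,x,y,z=s["orientation"]; T=np.eye(4); T[:3,:3]=R.from_quat([x,y,z,w]).as_matrix(); T[:3,3]=s["tcp_pos"]; return T
def shot(n):
    s=get_state(); c=read_camera(n)
    c["W"]=np.array(c["world_from_camera"]) if "world_from_camera" in c else T_tool(s)@np.array(c["tool_from_camera"])
    return c
def onplane(c,p,z):
    u=cv2.undistortPoints(np.array([[p]],float),K(c),np.array(c["D"],float))[0,0]
    d=c["W"][:3,:3]@np.array([u[0],u[1],1]); o=c["W"][:3,3]; return o+d*(z-o[2])/d[2]
def proj(c,P):
    Wi=np.linalg.inv(c["W"]); return cv2.projectPoints(np.array(P,float).reshape(-1,3),cv2.Rodrigues(Wi[:3,:3])[0],Wi[:3,3],K(c),np.array(c["D"],float))[0][:,0]
def save(c,n): cv2.imwrite("pics/"+n,c["color"][...,::-1])
E
python3 - <<'E'
from h import *
for n in ("top","scene"):
    c=shot(n); save(c,n+"0.png"); print(n,c["W"][:3,3].round(3),c["fovy"])
    for t,z in (("tab_top",.07),("divider",0),("spare",0),("tray_floor",.058),("notch",.094),("catch",.0825),("tare_top",None)):
        for r in tip_of(t,c)[:3]: print(t,np.round(r["point"],1),round(r["p"],2),onplane(c,r["point"],z or .05).round(4))
s=get_state();print(s)
E
```

```text
top [ 0.408 -0.005  1.593] 43.46259109155572
tab_top [158.9 341.6] 0.84 [0.21   0.3984 0.07  ]
tab_top [174.8 238.7] 0.76 [0.4703 0.3611 0.07  ]
divider [177.2 241.7] 0.83 [0.4634 0.3596 0.05  ]
divider [165.6 340.5] 0.61 [0.2104 0.3866 0.05  ]
spare [232.4 239.2] 0.76 [0.4703 0.2174 0.05  ]
tray_floor [387.9 175.4] 0.97 [ 0.6351 -0.1809  0.058 ]
tray_floor [415.6 239.5] 0.35 [ 0.4709 -0.2515  0.058 ]
notch [385.4 172.6] 0.81 [ 0.6368 -0.1706  0.094 ]
catch [338.8 168.9] 0.37 [ 0.6475 -0.0543  0.0825]
tare_top [506.3 203.2] 0.33 [ 0.5657 -0.4871  0.05  ]
scene [ 1.262 -0.417  1.196] 51.20077456339544
tab_top [401.6 141.1] 0.73 [0.2172 0.3978 0.07  ]
tab_top [437.9 194.2] 0.6 [0.4757 0.3705 0.07  ]
tab_top [175.1 345.4] 0.37 [ 0.6209 -0.5016  0.07  ]
divider [431.7 208.7] 0.96 [0.5042 0.3326 0.05  ]
divider [398.4 155.4] 0.48 [0.2559 0.3642 0.05  ]
spare [393.8 224.2] 0.67 [0.5069 0.1951 0.05  ]
tray_floor [297.  302.4] 0.63 [ 0.6313 -0.176   0.058 ]
notch [293.7 294. ] 0.97 [ 0.6248 -0.181   0.094 ]
notch [246.6 265.3] 0.5 [ 0.4881 -0.2585  0.094 ]
catch [336.8 285.7] 0.39 [ 0.6439 -0.0661  0.0825]
tare_top [247.5 264.5] 0.64 [ 0.4557 -0.2489  0.05  ]
{'clock': 0.8, 'joint_pos': array([ 1.18439498e+00,  3.13138099e-01,  4.61007231e-02,  1.30360218e+00,
       -1.20234649e-05,  1.43120182e+00]), 'qvel': array([ 0.00202686, -0.00062631,  0.00022406,  0.00040765, -0.00104671,
       -0.00179944]), 'tau': array([-1.33702542e-04, -4.80387604e+01,  2.98797226e+01, -8.43355951e-05,
       -2.83206802e-06, -3.05495853e-06]), 'tcp_pos': array([0.14050173, 0.55760922, 0.24235873]), 'orientation': array([2.61833821e-05, 1.23090451e-01, 9.92395453e-01, 7.41271922e-05]), 'wrist_force': array([-0.23005388, -0.01573244, -0.23809215]), 'ft_torque': array([ 0.02213864, -0.00211317, -0.01172345]), 'grip_force': 0.0, 'finger_gap': 0.08552890803274983}
```

View pics/top0.png

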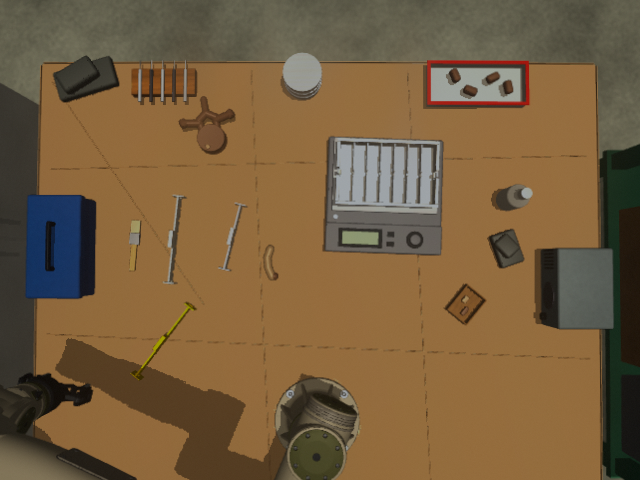

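View pics/scene0.png

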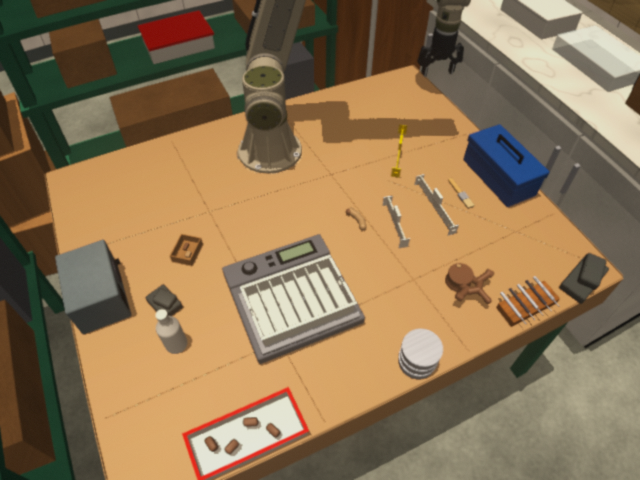

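The top view shows the longer white divider at about (174,239), with ends near (179,196) and (169,283). The shorter white spare is at (232,237) and the yellow look-alike at (165,340). The scale tray is at (387,175), with the console on its robot side and the round key at (415,240).

Three things could be taken for the divider: long white (174,239), short white (232,237) and yellow (165,340). I choose the long white one and check it in a close crop.

Run:
```python
from h import *
c=shot("top")
im=c["color"]; a=cv2.resize(im[180:300,140:260],(560,560),interpolation=cv2.INTER_CUBIC)
b=cv2.resize(im[120:270,310:460],(560,560),interpolation=cv2.INTER_CUBIC)
s=shot("scene"); d=cv2.resize(s["color"][160:260,370:480],(616,560),interpolation=cv2.INTER_CUBIC)
cv2.imwrite("pics/crop1.png",cv2.resize(np.hstack([a,d]),(800,380))[...,::-1])
cv2.imwrite("pics/crop2.png",b[...,::-1])
hsv=cv2.cvtColor(im,cv2.COLOR_RGB2HSV)
for (r0,r1,c0,c1) in ((185,295,155,200),(190,285,210,255)):
    m=(hsv[r0:r1,c0:c1,1]<70)&(hsv[r0:r1,c0:c1,2]>90)
    p=np.argwhere(m)[:,::-1]+[c0,r0]
    w=np.array([onplane(c,q,.04)[:2] for q in p]); 
    (cx,cy),(W,H),ang=cv2.minAreaRect(w.astype(np.float32)*1000); print(len(p),cx,cy,W,H,ang)
    ctr=w.mean(0);u,sv,vt=np.linalg.svd(w-ctr);print(ctr,np.degrees(np.arctan2(vt[0,1],vt[0,0])),np.ptp((w-ctr)@vt[0]))
```

```text
233 471.126953125 372.9648132324219 26.220903396606445 230.08465576171875 84.16382598876953
[0.47284781 0.37523856] 174.52972589957776 0.23003181619631302
221 478.4919128417969 221.4085693359375 26.96335792541504 176.3358154296875 77.48709869384766
[0.47760528 0.22231611] 166.4794356987729 0.1761984114525342
```

View pics/crop1.png

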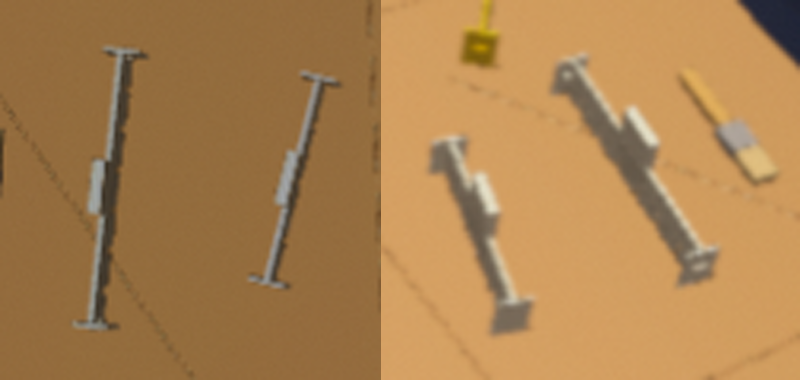

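View pics/crop2.png

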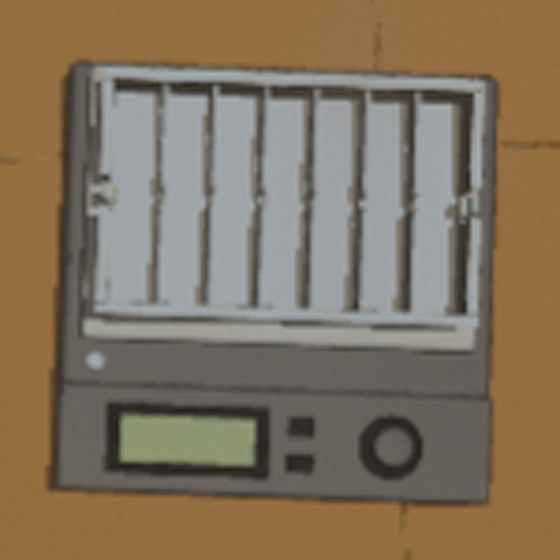

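The crops confirm the choice. The object at (97,187) in the left crop is the long white divider, measured at 230 mm, with its tab in the middle. The spare at (287,178) measures 176 mm. In crop2 the tray's catches are at (103,193) and (468,207), and the round key is at (391,448).

```bash
cat >> h.py <<'E'
def delta(pos,yaw_y):
    """slide mm and turn about tool z (deg) to put TCP at pos, pointing down, tool y at world yaw (deg)"""
    T=T_tool(get_state()); y=np.radians(yaw_y)
    G=np.array([[np.sin(y),np.cos(y),0],[-np.cos(y),np.sin(y),0],[0,0,-1]]).T
    G=np.column_stack([[-np.sin(y),np.cos(y),0],[np.cos(y),np.sin(y),0],[0,0,-1]])
    assert np.linalg.det(G)>0
    print("slide",(T[:3,:3].T@(np.array(pos)-T[:3,3])*1000).round(1),"ang",np.degrees(R.from_matrix(T[:3,:3].T@G).as_rotvec()).round(2))
E
python3 - <<'E'
from h import *
c=shot("top"); print(onplane(c,[170.6,239],.07),onplane(c,[414.7,240],.06))
delta([.45,.372,.22],84.3)
w=read_camera("wrist"); print(np.array(w["tool_from_camera"]).round(3),w["fovy"])
E
```

```text
[0.46947136 0.3717928  0.07      ] [ 0.46955181 -0.24888376  0.06      ]
slide [-345.5 -104.4   22.3] ang [ 0.01  0.   -8.44]
[[-0.001 -0.955 -0.295  0.076]
 [ 1.    -0.001  0.001 -0.001]
 [-0.001 -0.295  0.955 -0.132]
 [ 0.     0.     0.     1.   ]] 62.96601970909436
```

Call:
jog_arm --moves '[{"slide": [-345, -104, 22], "angular": [0, 0, -8.4], "fingers": 0}, {"slide": [-345, -104, 22], "angular": [0, 0, -8.4]}, {"slide": [-345, -104, 22], "angular": [0, 0, -8.4]}, {"slide": [-345, -104, 22], "angular": [0, 0, -8.4]}, {"slide": [-345, -104, 22], "angular": [0, 0, -8.4]}, {"slide": [-345, -104, 22], "angular": [0, 0, -8.4]}, {"slide": [-345, -104, 22], "angular": [0, 0, -8.4]}, {"slide": [-345, -104, 22], "angular": [0, 0, -8.4]}, {"slide": [-345, -104, 22], "angular": [0, 0, -8.4]}, {"slide": [-345, -104, 22], "angular": [0, 0, -8.4]}]'

```text
schema error: expected keys fingers, slide, angular
```

Call:
jog_arm --moves '[{"slide": [0, 0, 0]}, {"slide": [0, 0, 0]}, {"slide": [0, 0, 0]}]'

```text
schema error: expected keys fingers, slide, angular
```

Run:
```python
from h import *
print(get_state()["tcp_pos"])
c=shot("wrist"); save(c,"w1.png")
for t,z in (("tab_top",.07),("divider",0),("spare",0)):
    for r in tip_of(t,c)[:3]: print(t,np.round(r["point"],1),round(r["p"],2),onplane(c,r["point"],z).round(4))
```

```text
[0.14050496 0.55760613 0.2423215 ]
tab_top [160.8 329.2] 0.77 [0.2035 0.4    0.07  ]
divider [186.2 298.6] 0.75 [0.2075 0.3986 0.    ]
```

View pics/w1.png

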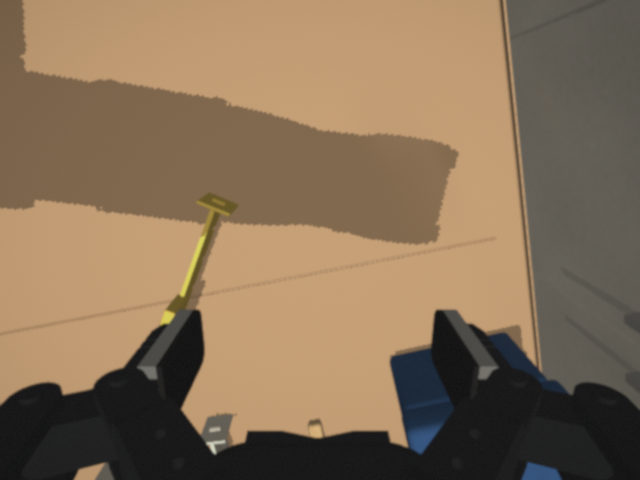

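The arm did not move because every row needs all three keys. This picture shows only the yellow look-alike near (190,260), with the fingers at the bottom.

Call:
jog_arm --moves '[{"slide": [-345, -104, 22], "angular": [0, 0, -8.4], "fingers": 0}, {"slide": [-345, -104, 22], "angular": [0, 0, -8.4], "fingers": 0}, {"slide": [-345, -104, 22], "angular": [0, 0, -8.4], "fingers": 0}, {"slide": [-345, -104, 22], "angular": [0, 0, -8.4], "fingers": 0}, {"slide": [-345, -104, 22], "angular": [0, 0, -8.4], "fingers": 0}, {"slide": [-345, -104, 22], "angular": [0, 0, -8.4], "fingers": 0}, {"slide": [-345, -104, 22], "angular": [0, 0, -8.4], "fingers": 0}, {"slide": [-345, -104, 22], "angular": [0, 0, -8.4], "fingers": 0}, {"slide": [-345, -104, 22], "angular": [0, 0, -8.4], "fingers": 0}, {"slide": [-345, -104, 22], "angular": [0, 0, -8.4], "fingers": 0}]'

```text
clock: 2.03
tcp_pos: [0.4546, 0.3693, 0.2195]
orientation: [0.001, 0.053, 0.999, -0.0]
wrist_force: [-0.9, -0.0, 0.1]
finger_gap: 0.0855
grip_force: 0.0
```

Call:
jog_arm --moves '[{"slide": [0, 0, 0], "angular": [0, 0, 0], "fingers": 0}, {"slide": [0, 0, 0], "angular": [0, 0, 0], "fingers": 0}, {"slide": [0, 0, 0], "angular": [0, 0, 0], "fingers": 0}]'

```text
clock: 2.28
tcp_pos: [0.4487, 0.373, 0.2204]
orientation: [-0.0, 0.049, 0.999, 0.0]
wrist_force: [0.5, 0.8, -0.9]
finger_gap: 0.0856
grip_force: 0.0
```

Run:
```python
from h import *
s=get_state();print(s["tcp_pos"],s["clock"])
c=shot("wrist"); save(c,"w2.png")
for t,z in (("tab_top",.07),("divider",0),("spare",0)):
    for r in tip_of(t,c)[:3]: print(t,np.round(r["point"],1),round(r["p"],2),onplane(c,r["point"],z).round(4))
delta([.47,.372,.08],84.3)
```

```text
[0.44865746 0.37303439 0.22042574] 2.2833
tab_top [325.  252.3] 0.61 [0.4701 0.3765 0.07  ]
divider [319.7 228.3] 0.94 [0.4701 0.3729 0.    ]
spare [162. 250.] 0.56 [0.4764 0.2219 0.    ]
slide [-21.3   0.8 140.6] ang [0.02 0.02 0.07]
```

View pics/w2.png

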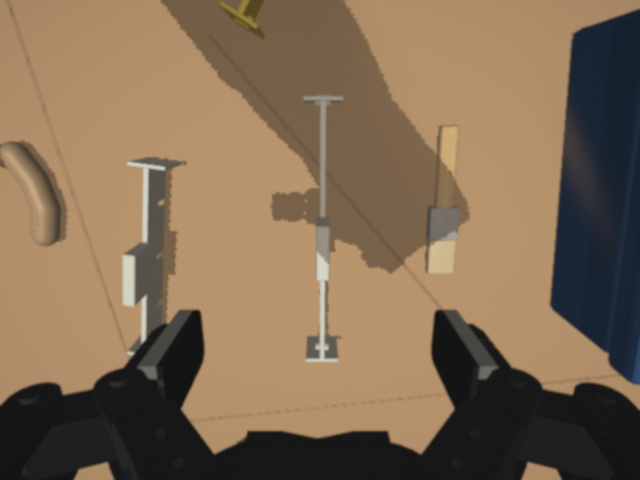

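The wrist view shows the long divider upright and aligned in the picture, with its tab at about (323,250). The spare is on the left at (145,250) and there is clear room for both fingers.

Call:
jog_arm --moves '[{"slide": [-21.5, 1.5, 40], "angular": [0, 0, 0], "fingers": 0}, {"slide": [-21.5, 1.5, 80], "angular": [0, 0, 0], "fingers": 0}, {"slide": [-21.5, 1.5, 120], "angular": [0, 0, 0], "fingers": 0}, {"slide": [-21.5, 1.5, 150], "angular": [0, 0, 0], "fingers": 0}, {"slide": [-21.5, 1.5, 165], "angular": [0, 0, 0], "fingers": 0}, {"slide": [-21.5, 1.5, 165], "angular": [0, 0, 0], "fingers": 0}, {"slide": [-21.5, 1.5, 165], "angular": [0, 0, 0], "fingers": 0.5}, {"slide": [-21.5, 1.5, 165], "angular": [0, 0, 0], "fingers": 1}, {"slide": [-21.5, 1.5, 165], "angular": [0, 0, 0], "fingers": 1}, {"slide": [-21.5, 1.5, 165], "angular": [0, 0, 0], "fingers": 1}]' --squeeze 60

```text
clock: 3.32
tcp_pos: [0.4724, 0.3727, 0.0574]
orientation: [0.002, 0.05, 0.999, 0.001]
wrist_force: [0.6, 0.3, 0.3]
finger_gap: 0.0388
grip_force: 0.0
```

Call:
jog_arm --moves '[{"slide": [0, 0, 0], "angular": [0, 0, 0], "fingers": 1}, {"slide": [0, 0, 0], "angular": [0, 0, 0], "fingers": 1}, {"slide": [0, 0, 0], "angular": [0, 0, 0], "fingers": 1}, {"slide": [0, 0, 0], "angular": [0, 0, 0], "fingers": 1}]'

```text
clock: 3.65
tcp_pos: [0.4715, 0.372, 0.056]
orientation: [0.0, 0.05, 0.999, 0.0]
wrist_force: [0.2, 0.5, 2.4]
finger_gap: 0.0089
grip_force: 61.1
```

Call:
jog_arm --moves '[{"slide": [0, 0, -20], "angular": [0, 0, 0], "fingers": 1}, {"slide": [0, 0, -60], "angular": [0, 0, 0], "fingers": 1}, {"slide": [0, 0, -100], "angular": [0, 0, 0], "fingers": 1}, {"slide": [0, 0, -135], "angular": [0, 0, 0], "fingers": 1}, {"slide": [0, 0, -150], "angular": [0, 0, 0], "fingers": 1}, {"slide": [0, 0, -150], "angular": [0, 0, 0], "fingers": 1}]'

```text
clock: 4.15
tcp_pos: [0.4732, 0.3731, 0.2102]
orientation: [0.003, 0.05, 0.999, 0.002]
wrist_force: [1.2, -0.3, 0.1]
finger_gap: 0.0088
grip_force: 60.5
```

Run:
```python
from h import *
s=get_state();print(s["tcp_pos"],s["finger_gap"])
delta([.635,-.179,.205],-1.5)
```

```text
[0.47324409 0.37307653 0.2102246 ] 0.00875995035881941
slide [-216.1 -533.2    4. ] ang [ 0.51  0.1  85.76]
```

Call:
jog_arm --moves '[{"slide": [-14, -35, 0], "angular": [0, 0, 5.7], "fingers": 1}, {"slide": [-28, -71, 0], "angular": [0, 0, 11.4], "fingers": 1}, {"slide": [-43, -106, 0], "angular": [0, 0, 17.1], "fingers": 1}, {"slide": [-57, -142, 0], "angular": [0, 0, 22.8], "fingers": 1}, {"slide": [-72, -177, 0], "angular": [0, 0, 28.5], "fingers": 1}, {"slide": [-86, -213, 0], "angular": [0, 0, 34.2], "fingers": 1}, {"slide": [-100, -248, 0], "angular": [0, 0, 39.9], "fingers": 1}, {"slide": [-115, -284, 0], "angular": [0, 0, 45.6], "fingers": 1}, {"slide": [-129, -319, 0], "angular": [0, 0, 51.3], "fingers": 1}, {"slide": [-144, -355, 0], "angular": [0, 0, 57], "fingers": 1}]'

```text
clock: 4.98
tcp_pos: [0.578, 0.0025, 0.2031]
orientation: [-0.002, 0.523, 0.853, -0.001]
wrist_force: [0.3, 0.9, -1.1]
finger_gap: 0.0087
grip_force: 60.5
```

Run:
```python
from h import *
print(get_state()["tcp_pos"]); delta([.635,-.179,.205],-1.5)
```

```text
[0.57795878 0.00252492 0.20313629]
slide [-187.6  -31.5   -2.2] ang [-0.18 -0.08 28.48]
```

Call:
jog_arm --moves '[{"slide": [-32, -5, 0], "angular": [0, 0, 5.7], "fingers": 1}, {"slide": [-64, -10, 0], "angular": [0, 0, 11.4], "fingers": 1}, {"slide": [-96, -16, 0], "angular": [0, 0, 17.1], "fingers": 1}, {"slide": [-128, -21, 0], "angular": [0, 0, 22.8], "fingers": 1}, {"slide": [-160, -27, 0], "angular": [0, 0, 27], "fingers": 1}, {"slide": [-175, -29, 0], "angular": [0, 0, 28.5], "fingers": 1}, {"slide": [-175, -29, 0], "angular": [0, 0, 28.5], "fingers": 1}, {"slide": [-175, -29, 0], "angular": [0, 0, 28.5], "fingers": 1}, {"slide": [-175, -29, 0], "angular": [0, 0, 28.5], "fingers": 1}]'

```text
clock: 5.73
tcp_pos: [0.6323, -0.1637, 0.2036]
orientation: [-0.002, 0.714, 0.7, -0.0]
wrist_force: [-1.3, 1.0, -1.4]
finger_gap: 0.0086
grip_force: 60.4
```

Run:
```python
from h import *
s=get_state();print(s["tcp_pos"],s["orientation"]);delta([.635,-.179,.205],-1.5)
c=shot("wrist"); t=shot("top")
cv2.imwrite("pics/w3.png",np.hstack([cv2.resize(c["color"],(560,420)),cv2.resize(t["color"][120:270,340-30:460],(420,420),interpolation=cv2.INTER_CUBIC)[:,:240]])[...,::-1]) if 0 else save(c,"w3.png")
for n,q in(("w",c),("t",t)):
  for k,z in (("notch",.094),("tray_floor",.058),("catch",.0825)):
    for r in tip_of(k,q)[:2]: print(n,k,np.round(r["point"],1),round(r["p"],2),onplane(q,r["point"],z).round(4))
```

```text
[ 0.63231911 -0.16374995  0.20362484] [-1.59105214e-03  7.14453800e-01  6.99680675e-01 -4.34955923e-04]
slide [-15.2   3.   -1.4] ang [-0.17 -0.09  0.3 ]
w notch [325.7 257.8] 0.72 [ 0.6368 -0.1752  0.094 ]
w tray_floor [324.9 243.2] 0.8 [ 0.6368 -0.1765  0.058 ]
w catch [328.1  66.8] 0.81 [ 0.6402 -0.0586  0.0825]
```

View pics/w3.png

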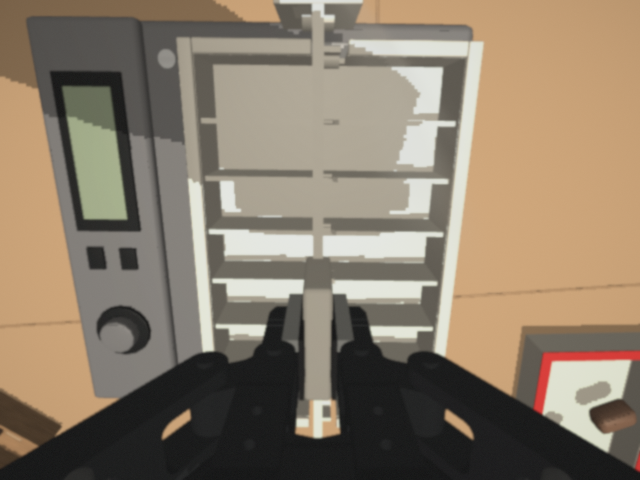

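The wrist view shows the divider held over the tray. Its far end plate is at (318,10) and the tab top covers rows 257 to 398. Wall tops appear at about rows 122, 178, 232 and 281, and the round key is at (120,332).

Run:
```python
from h import *
c=shot("wrist"); g=c["color"].astype(int).sum(2)//3
print("D",c["D"])
for c0 in (225,400,415):
    print(c0,list(g[112:345,c0-2:c0+3].mean(1).astype(int)))
for r in (150,200,250,290): print("row",r,"L",list(g[r-1:r+2,170:225].mean(0).astype(int)),"R",list(g[r-1:r+2,425:490].mean(0).astype(int)))
for r in (60,140,210,300,380): print("div",r,list(g[r-1:r+2,296:342].mean(0).astype(int)))
print("tab",list(g[250:266,312:324].mean(1).astype(int)),list(g[386:410,312:324].mean(1).astype(int)))
```

```text
D [-0.00632468  0.          0.          0.          0.        ]
225 [np.int64(160), np.int64(160), np.int64(160), np.int64(160), np.int64(160), np.int64(160), np.int64(160), np.int64(160), np.int64(160), np.int64(159), np.int64(160), np.int64(160), np.int64(159), np.int64(159), np.int64(160), np.int64(160), np.int64(160), np.int64(159), np.int64(160), np.int64(159), np.int64(160), np.int64(159), np.int64(159), np.int64(159), np.int64(159), np.int64(159), np.int64(159), np.int64(159), np.int64(160), np.int64(159), np.int64(159), np.int64(159), np.int64(159), np.int64(159), np.int64(159), np.int64(159), np.int64(159), np.int64(159), np.int64(159), np.int64(159), np.int64(159), np.int64(159), np.int64(159), np.int64(159), np.int64(159), np.int64(159), np.int64(159), np.int64(159), np.int64(159), np.int64(159), np.int64(159), np.int64(159), np.int64(159), np.int64(161), np.int64(167), np.int64(164), np.int64(139), np.int64(112), np.int64(103), np.int64(102), np.int64(102), np.int64(105), np.int64(119), np.int64(140), np.int64(153), np.int64(158), np.int64(163), np.int64(183), np.int64(21
[... 19964 characters left out ...]
int64(36), np.int64(33), np.int64(28), np.int64(26), np.int64(27), np.int64(27), np.int64(28)]
tab [np.int64(170), np.int64(170), np.int64(170), np.int64(170), np.int64(167), np.int64(162), np.int64(155), np.int64(145), np.int64(130), np.int64(113), np.int64(103), np.int64(102), np.int64(102), np.int64(102), np.int64(102), np.int64(102)] [np.int64(152), np.int64(152), np.int64(152), np.int64(152), np.int64(152), np.int64(152), np.int64(152), np.int64(152), np.int64(152), np.int64(152), np.int64(152), np.int64(151), np.int64(152), np.int64(165), np.int64(192), np.int64(211), np.int64(213), np.int64(207), np.int64(201), np.int64(199), np.int64(198), np.int64(198), np.int64(198), np.int64(198)]
```

```bash
cat > tray.py <<'E'
from h import *
from scipy.optimize import least_squares
def edges(c,cols,r0,r1):
    g=c["color"].astype(float).mean(2); P=[]
    for col in cols:
        v=g[:,col-1:col+2].mean(1)
        for r in range(r0,r1):
            if v[r]<165<=v[r+1] and v[r-6:r-3].max()<125 and v[r+3]>195: P.append([col,r+(165-v[r])/(v[r+1]-v[r])])
    return np.array(P)
def tray(c,P,guess_y,pairs):
    w=np.array([onplane(c,p,.094)[:2] for p in P])
    m=np.array([(onplane(c,[a,r],.103)[:2]+onplane(c,[b,r],.103)[:2])/2 for a,b,r in pairs])
    wid=[np.linalg.norm(onplane(c,[a,r],.103)-onplane(c,[b,r],.103)) for a,b,r in pairs]
    ks=np.array([-85,-51,-17,17,51,85])/1000
    def loc(q,p): cc,s=np.cos(q[2]),np.sin(q[2]); d=p-q[:2]; return d@np.array([[cc,-s],[s,cc]])
    def f(q):
        e=loc(q,w)[:,1]-.0015; k=ks[np.abs(e[:,None]-ks).argmin(1)]
        return np.r_[e-k,loc(q,m)[:,0]]
    q=least_squares(f,[.636,guess_y,-.026],loss="soft_l1",f_scale=.001)
    print("tray x,y,yaw",q.x[:2].round(4),np.degrees(q.x[2]).round(2),"res mm",(f(q.x)*1000).round(1),"width",np.round(wid,4))
    return q.x
E
python3 - <<'E'
from tray import *
s=get_state(); c=shot("wrist"); P=edges(c,(222,230,240,395,405,415),195,345); print(P.round(1).tolist(), s["tcp_pos"].round(4))
tray(c,P,-.177,[(201.3,447.8,200),(205,441.7,250),(208.3,437.3,290)])
zt=s["tcp_pos"][2]+.0145
print("tab ends",onplane(c,[317.5,257.5],zt),onplane(c,[317.5,398.5],zt),"web",onplane(c,[316.5,60],zt-.03))
T=T_tool(s);print("tool y yaw",np.degrees(np.arctan2(T[1,1],T[0,1])))
delta([.6368,-.177,.18],-1.5)
E
```

```text
[[222.0, 227.0], [222.0, 276.3], [222.0, 321.6], [230.0, 227.7], [230.0, 276.3], [230.0, 321.8], [240.0, 227.8], [240.0, 276.3], [240.0, 321.8], [395.0, 229.5], [395.0, 278.0], [395.0, 323.6], [405.0, 229.3], [405.0, 278.3], [405.0, 323.6], [415.0, 229.3], [415.0, 278.3], [415.0, 323.8]] [ 0.6334 -0.1642  0.2055]
tray x,y,yaw [ 0.6366 -0.1749] -1.94 res mm [ 0.2 -0.   0.1 -0.2  0.1 -0.1 -0.2  0.1  0.  -0.1  0.1 -0.1  0.1 -0.
 -0.   0.1  0.1 -0.1  0.1 -0.1 -0. ] width [0.1498 0.1496 0.1494]
tab ends [ 0.63362539 -0.13122383  0.22004965] [ 0.63246683 -0.18493206  0.22004965] web [ 0.6346484  -0.06952736  0.19004965]
tool y yaw -1.2000424428135292
slide [-12.6   3.7  25.5] ang [0.02 0.   0.29]
```

Call:
jog_arm --moves '[{"slide": [-6, 2, 10], "angular": [0, 0, 0.7], "fingers": 1}, {"slide": [-11.9, 3.0, 20], "angular": [0, 0, 0.7], "fingers": 1}, {"slide": [-11.9, 3.0, 33], "angular": [0, 0, 0.7], "fingers": 1}, {"slide": [-11.9, 3.0, 33], "angular": [0, 0, 0.7], "fingers": 1}, {"slide": [-11.9, 3.0, 33], "angular": [0, 0, 0.7], "fingers": 1}, {"slide": [-11.9, 3.0, 33], "angular": [0, 0, 0.7], "fingers": 1}, {"slide": [-11.9, 3.0, 33], "angular": [0, 0, 0.7], "fingers": 1}]'

```text
clock: 6.82
tcp_pos: [0.6364, -0.1769, 0.1728]
orientation: [0.0, 0.719, 0.695, 0.0]
wrist_force: [0.1, 0.2, -1.4]
finger_gap: 0.0086
grip_force: 60.4
```

Run:
```python
from h import *
s=get_state(); c=shot("wrist"); save(c,"w4.png"); print(s["tcp_pos"].round(4)); delta([.6366,-.176,.172],-1.94)
# predicted wall-top +y edges / notch centres / tab edges
q=[.6366,-.1749,np.radians(-1.94)]
def tp(x,y,z): cc,sn=np.cos(q[2]),np.sin(q[2]); return [q[0]+cc*x-sn*y,q[1]+sn*x+cc*y,.058+z]
for y in (85,51,17,-17,-51): print(y,proj(c,[tp(-.055,y/1000+.0015,.036),tp(0,y/1000+.0015,.036),tp(.055,y/1000+.0015,.036)]).round(1).tolist())
```

```text
[ 0.6364 -0.1769  0.1728]
slide [0.8 0.1 1. ] ang [ 0.06  0.02 -0.  ]
85 [[209.4, 91.7], [318.3, 91.5], [427.3, 91.5]]
51 [[214.6, 160.1], [318.4, 160.0], [422.1, 159.9]]
17 [[219.3, 222.3], [318.4, 222.2], [417.4, 222.1]]
-17 [[223.7, 279.0], [318.4, 278.9], [413.0, 278.8]]
-51 [[227.7, 331.0], [318.4, 330.9], [409.0, 330.7]]
```

View pics/w4.png

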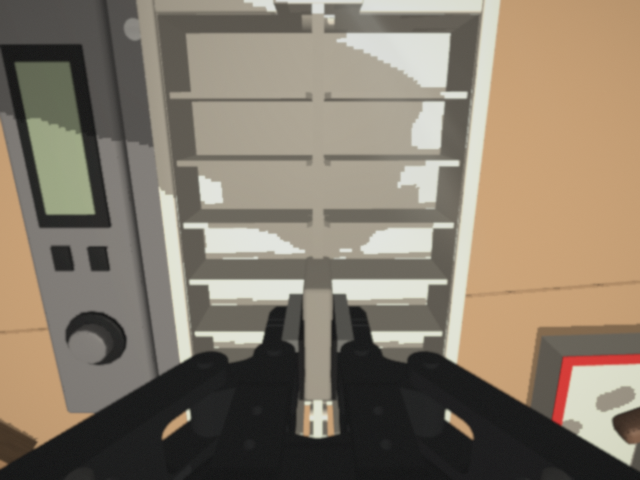

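The divider web is in line with the notch centres at column 318. The wall tops at rows about 95, 161, 224, 281 and 333 match the prediction, so I lower it.

Call:
jog_arm --moves '[{"slide": [0.8, 0.1, 8], "angular": [0, 0, 0], "fingers": 1}, {"slide": [0.8, 0.1, 16], "angular": [0, 0, 0], "fingers": 1}, {"slide": [0.8, 0.1, 22], "angular": [0, 0, 0], "fingers": 1}, {"slide": [0.8, 0.1, 26], "angular": [0, 0, 0], "fingers": 1}, {"slide": [0.8, 0.1, 30], "angular": [0, 0, 0], "fingers": 1}, {"slide": [0.8, 0.1, 33], "angular": [0, 0, 0], "fingers": 1}, {"slide": [0.8, 0.1, 33], "angular": [0, 0, 0], "fingers": 1}, {"slide": [0.8, 0.1, 33], "angular": [0, 0, 0], "fingers": 1}]'

```text
clock: 7.53
tcp_pos: [0.6361, -0.1757, 0.1391]
orientation: [-0.0, 0.719, 0.695, 0.0]
wrist_force: [-1.4, 0.3, -1.5]
finger_gap: 0.0088
grip_force: 60.5
```

Call:
jog_arm --moves '[{"slide": [0, 0, 3], "angular": [0, 0, 0], "fingers": 1}, {"slide": [0, 0, 6], "angular": [0, 0, 0], "fingers": 1}, {"slide": [0, 0, 9], "angular": [0, 0, 0], "fingers": 1}, {"slide": [0, 0, 9], "angular": [0, 0, 0], "fingers": 1}, {"slide": [0, 0, 9], "angular": [0, 0, 0], "fingers": 1}]'

```text
clock: 7.95
tcp_pos: [0.636, -0.1757, 0.1299]
orientation: [-0.0, 0.719, 0.695, -0.0]
wrist_force: [0.1, 1.3, -1.8]
finger_gap: 0.0091
grip_force: 60.4
```

Call:
jog_arm --moves '[{"slide": [0, 0, 3], "angular": [0, 0, 0], "fingers": 1}, {"slide": [0, 0, 5], "angular": [0, 0, 0], "fingers": 1}, {"slide": [0, 0, 7], "angular": [0, 0, 0], "fingers": 1}, {"slide": [0, 0, 7], "angular": [0, 0, 0], "fingers": 1}, {"slide": [0, 0, 7], "angular": [0, 0, 0], "fingers": 1}]'

```text
clock: 8.37
tcp_pos: [0.6364, -0.1759, 0.1238]
orientation: [0.0, 0.719, 0.695, 0.0]
wrist_force: [-0.1, 2.1, 2.8]
finger_gap: 0.0087
grip_force: 61.1
```

Call:
jog_arm --moves '[{"slide": [0, 0, 2], "angular": [0, 0, 0], "fingers": 1}, {"slide": [0, 0, 4], "angular": [0, 0, 0], "fingers": 1}, {"slide": [0, 0, 6], "angular": [0, 0, 0], "fingers": 1}, {"slide": [0, 0, 7], "angular": [0, 0, 0], "fingers": 1}, {"slide": [0, 0, 7], "angular": [0, 0, 0], "fingers": 1}]'

```text
clock: 8.78
tcp_pos: [0.636, -0.1757, 0.1153]
orientation: [-0.001, 0.719, 0.695, 0.0]
wrist_force: [2.0, 0.5, -1.3]
finger_gap: 0.0089
grip_force: 60.5
```

Call:
jog_arm --moves '[{"slide": [0, 0, 1.5], "angular": [0, 0, 0], "fingers": 1}, {"slide": [0, 0, 3], "angular": [0, 0, 0], "fingers": 1}, {"slide": [0, 0, 3], "angular": [0, 0, 0], "fingers": 1}, {"slide": [0, 0, 3], "angular": [0, 0, 0], "fingers": 1}]'

```text
clock: 9.12
tcp_pos: [0.636, -0.1757, 0.1139]
orientation: [-0.0, 0.719, 0.695, 0.0]
wrist_force: [-0.7, 1.9, 5.3]
finger_gap: 0.0092
grip_force: 61.4
```

Call:
jog_arm --moves '[{"slide": [0, 0, -1], "angular": [0, 0, 0], "fingers": 0.5}, {"slide": [0, 0, -1], "angular": [0, 0, 0], "fingers": 0.5}, {"slide": [0, 0, -1], "angular": [0, 0, 0], "fingers": 0.5}, {"slide": [0, 0, -1], "angular": [0, 0, 0], "fingers": 0.5}, {"slide": [0, 0, -20], "angular": [0, 0, 0], "fingers": 0.5}, {"slide": [0, 0, -50], "angular": [0, 0, 0], "fingers": 0.6}, {"slide": [0, 0, -50], "angular": [0, 0, 0], "fingers": 1}, {"slide": [0, 0, -50], "angular": [0, 0, 0], "fingers": 1}, {"slide": [0, 0, -50], "angular": [0, 0, 0], "fingers": 1}, {"slide": [0, 0, -50], "angular": [0, 0, 0], "fingers": 1}]'

```text
clock: 9.95
tcp_pos: [0.6355, -0.1756, 0.1621]
orientation: [-0.001, 0.719, 0.695, -0.0]
wrist_force: [-0.2, 0.3, -0.1]
finger_gap: 0.0004
grip_force: 0.0
```

Run:
```python
from h import *
s=get_state(); c=shot("wrist"); save(c,"w5.png"); print(s["tcp_pos"].round(4),s["finger_gap"],s["wrist_force"])
for k,z in (("tab_top",.128),("tare_top",.05),("divider",.058)):
    for r in tip_of(k,c)[:2]: print(k,np.round(r["point"],1),round(r["p"],2),onplane(c,r["point"],z).round(4))
```

```text
[ 0.6355 -0.1756  0.1621] 0.00038902942138783033 [-0.21015339  0.28353161 -0.05129929]
tab_top [321.6 286. ] 0.77 [ 0.637  -0.1739  0.128 ]
tare_top [ 78.7 359. ] 0.66 [ 0.4595 -0.2595  0.05  ]
divider [319.7 246. ] 0.74 [ 0.6363 -0.1772  0.058 ]
```

View pics/w5.png

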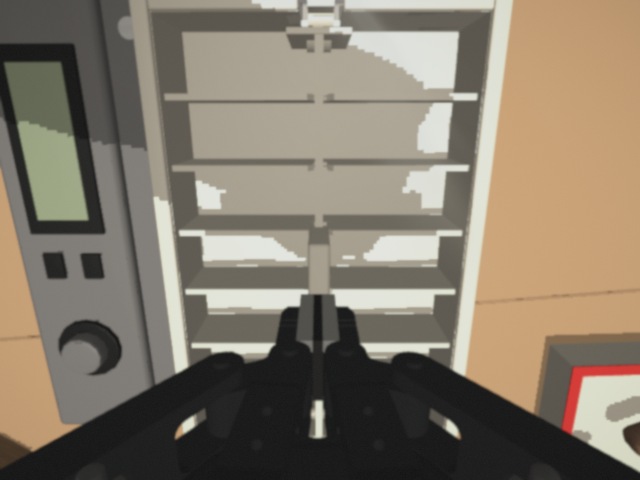

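The divider sits in all the notches, with its end plate under the catch at (320,35) and its tab at (319,265). I press the tab top to make sure it is home.

Call:
jog_arm --moves '[{"slide": [0, 0, 12], "angular": [0, 0, 0], "fingers": 1}, {"slide": [0, 0, 20], "angular": [0, 0, 0], "fingers": 1}, {"slide": [0, 0, 23], "angular": [0, 0, 0], "fingers": 1}, {"slide": [0, 0, 26], "angular": [0, 0, 0], "fingers": 1}, {"slide": [0, 0, 27], "angular": [0, 0, 0], "fingers": 1}, {"slide": [0, 0, 27], "angular": [0, 0, 0], "fingers": 1}, {"slide": [0, 0, 27], "angular": [0, 0, 0], "fingers": 1}]'

```text
clock: 10.73
tcp_pos: [0.6367, -0.1756, 0.1391]
orientation: [0.001, 0.719, 0.695, 0.001]
wrist_force: [-2.7, 2.4, 14.2]
finger_gap: 0.0003
grip_force: 6.7
```

Call:
jog_arm --moves '[{"slide": [0, 0, -30], "angular": [0, 0, 0], "fingers": 1}, {"slide": [0, 0, -65], "angular": [0, 0, 0], "fingers": 1}, {"slide": [-10, -35, -65], "angular": [0, 0, 0], "fingers": 1}, {"slide": [-25, -70, -65], "angular": [0, 0, 0], "fingers": 1}, {"slide": [-40, -105, -65], "angular": [0, 0, 0], "fingers": 1}, {"slide": [-55, -140, -65], "angular": [0, 0, 0], "fingers": 1}, {"slide": [-70, -172, -65], "angular": [0, 0, 0], "fingers": 1}, {"slide": [-70, -172, -65], "angular": [0, 0, 0], "fingers": 1}, {"slide": [-70, -172, -65], "angular": [0, 0, 0], "fingers": 1}, {"slide": [-70, -172, -65], "angular": [0, 0, 0], "fingers": 1}]'

```text
clock: 11.57
tcp_pos: [0.4621, -0.2402, 0.2015]
orientation: [0.0, 0.719, 0.695, 0.0]
wrist_force: [0.7, 0.8, -0.5]
finger_gap: -0.0003
grip_force: 0.0
```

Run:
```python
from h import *
s=get_state(); c=shot("wrist"); t=shot("scene"); save(c,"w6.png"); print(s["tcp_pos"].round(4))
C=[(c,r["point"],r["p"]) for r in tip_of("tare_top",c)[:1]]+[(t,r["point"],r["p"]) for r in tip_of("tare_top",t)[:1]]
for q,p,pp in C: print(np.round(p,1),pp,[onplane(q,p,z)[:2].round(4).tolist() for z in (.05,.06,.07)])
g=cv2.cvtColor(c["color"],cv2.COLOR_RGB2GRAY)
cs=cv2.HoughCircles(g,cv2.HOUGH_GRADIENT,1,30,param1=80,param2=25,minRadius=20,maxRadius=70); print(cs)
```

```text
[ 0.4621 -0.2402  0.2015]
[329.4 246.1] 0.96 [[0.4704, -0.2576], [0.4701, -0.2543], [0.4699, -0.2511]]
[392.1 223.3] 0.68 [[0.5017, 0.1923], [0.5083, 0.187], [0.5149, 0.1817]]
[[[330.5 236.5  28.4]]]
```

View pics/w6.png

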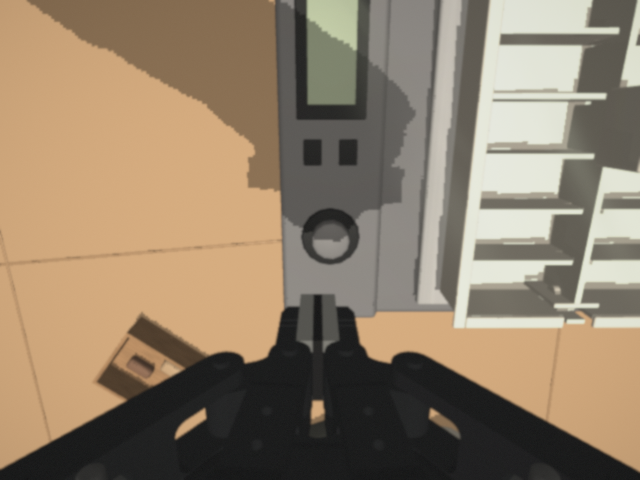

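The round key is at (330,239) in this view, at world position about (0.470, -0.252). I go above it with the fingers shut and feel downward.

Call:
jog_arm --moves '[{"slide": [-12, 8, 30], "angular": [0, 0, 0], "fingers": 1}, {"slide": [-12, 8, 65], "angular": [0, 0, 0], "fingers": 1}, {"slide": [-12, 8, 95], "angular": [0, 0, 0], "fingers": 1}, {"slide": [-12, 8, 113], "angular": [0, 0, 0], "fingers": 1}, {"slide": [-12, 8, 116], "angular": [0, 0, 0], "fingers": 1}, {"slide": [-12, 8, 116], "angular": [0, 0, 0], "fingers": 1}, {"slide": [-12, 8, 116], "angular": [0, 0, 0], "fingers": 1}]'

```text
clock: 12.35
tcp_pos: [0.4705, -0.2523, 0.086]
orientation: [0.0, 0.719, 0.695, 0.0]
wrist_force: [-0.3, 0.1, 0.7]
finger_gap: -0.0001
grip_force: 0.0
```

Call:
jog_arm --moves '[{"slide": [0, 0, 3], "angular": [0, 0, 0], "fingers": 1}, {"slide": [0, 0, 6], "angular": [0, 0, 0], "fingers": 1}, {"slide": [0, 0, 8], "angular": [0, 0, 0], "fingers": 1}, {"slide": [0, 0, 8], "angular": [0, 0, 0], "fingers": 1}]'

```text
clock: 12.68
tcp_pos: [0.4697, -0.2523, 0.0775]
orientation: [0.0, 0.719, 0.695, 0.0]
wrist_force: [1.2, 0.1, -1.0]
finger_gap: -0.0002
grip_force: 0.0
```

Call:
jog_arm --moves '[{"slide": [0, 0, 2], "angular": [0, 0, 0], "fingers": 1}, {"slide": [0, 0, 4], "angular": [0, 0, 0], "fingers": 1}, {"slide": [0, 0, 4], "angular": [0, 0, 0], "fingers": 1}]'

```text
clock: 12.93
tcp_pos: [0.4698, -0.2525, 0.0734]
orientation: [0.0, 0.719, 0.695, 0.0]
wrist_force: [0.3, 0.2, 2.9]
finger_gap: -0.0003
grip_force: 1.1
```

Call:
jog_arm --moves '[{"slide": [0, 0, 2], "angular": [0, 0, 0], "fingers": 1}, {"slide": [0, 0, 4], "angular": [0, 0, 0], "fingers": 1}, {"slide": [0, 0, 5], "angular": [0, 0, 0], "fingers": 1}, {"slide": [0, 0, 5], "angular": [0, 0, 0], "fingers": 1}]'

```text
clock: 13.27
tcp_pos: [0.4698, -0.2524, 0.069]
orientation: [0.001, 0.719, 0.695, 0.0]
wrist_force: [-1.4, -0.1, 7.6]
finger_gap: 0.0001
grip_force: 3.7
```

Call:
jog_arm --moves '[{"slide": [0, 0, 2], "angular": [0, 0, 0], "fingers": 1}, {"slide": [0, 0, 4], "angular": [0, 0, 0], "fingers": 1}, {"slide": [0, 0, 4], "angular": [0, 0, 0], "fingers": 1}, {"slide": [0, 0, 4], "angular": [0, 0, 0], "fingers": 1}]'

```text
clock: 13.6
tcp_pos: [0.47, -0.2526, 0.0685]
orientation: [0.002, 0.719, 0.695, 0.0]
wrist_force: [-8.8, 5.4, 34.5]
finger_gap: 0.0
grip_force: 17.1
```

Call:
jog_arm --moves '[{"slide": [0, 0, -10], "angular": [0, 0, 0], "fingers": 1}, {"slide": [0, 0, -40], "angular": [0, 0, 0], "fingers": 1}, {"slide": [0, 0, -80], "angular": [0, 0, 0], "fingers": 1}, {"slide": [0, 0, -120], "angular": [0, 0, 0], "fingers": 1}, {"slide": [0, 0, -150], "angular": [0, 0, 0], "fingers": 1}, {"slide": [0, 0, -150], "angular": [0, 0, 0], "fingers": 1}, {"slide": [0, 0, -150], "angular": [0, 0, 0], "fingers": 1}]'

```text
clock: 14.18
tcp_pos: [0.4705, -0.253, 0.216]
orientation: [0.002, 0.719, 0.695, 0.0]
wrist_force: [-0.8, -0.2, -1.0]
finger_gap: 0.0
grip_force: 0.0
```

Run:
```python
from h import *
s=get_state(); print(s["tcp_pos"].round(3),s["wrist_force"].round(1)); t=shot("top")
for k,z in (("tab_top",.128),("spare",.0)):
    for r in tip_of(k,t)[:3]: print(k,np.round(r["point"],1),round(r["p"],2),onplane(t,r["point"],z).round(3))
print(hand_in())
```

```text
[ 0.47  -0.253  0.216] [-0.8 -0.2 -1. ]
tab_top [161.4 342.8] 0.85 [0.215 0.377 0.128]
tab_top [389.5 171.9] 0.77 [ 0.633 -0.177  0.128]
spare [235.5 238. ] 0.69 [0.476 0.216 0.   ]
the job is handed in; nothing more can be done
None
```

The seven-tooth divider is fully home in the tray and released, the tare key was pressed to its stop and let go, and the job is handed in at about 14 s; no verdict came back.

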